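Push the freewheel out of the row of sprocket stacks

TASK

On the black bench mat three round bicycle drive parts stand in a row, touching: two tall three-step sprocket stacks and one low single freewheel with a wide open centre. Push that freewheel straight out of the row, to whichever side you like, until about 30 mm of clear mat separates it from both stacks so that it can be picked up later. Slide it flat, do not lift or tip it, and leave the two stacks, and the spare freewheel lying apart, where they are.

Things in the scene. Friction and masses are not known exactly. Their poses are not given: they have to be found in the camera images.
- freewheel: The freewheel to push: the low steel part in the row, 22 mm high, one ring of teeth 68 mm across (over the tips) at 8 to 14 mm above its underside, round body 58 mm across above and below the teeth, a wide dark recess 36 mm across in its top; about 0.25 kg. It stands at one end of the row or in its middle, on a fixed rubber mat 3 mm thick (mat top at z = 0.003). Origin: centre of its underside, z axis up; its yaw means nothing.
- stack_a: A tall sprocket stack in the row, to be left alone: steel, 36 mm high, same 68 mm tooth ring at 8 to 14 mm above its underside, then two smaller rings 58 and 48 mm across stepping up to a narrow top; about 0.35 kg. Origin: centre of its underside, z axis up. The three centres of the row lie on one straight line 68 mm apart, the line within about 35 degrees of the y direction; on both sides of the row about 90 mm of mat next to it is free of other things.
- stack_b: The other, identical sprocket stack in the row, to be left alone. Origin: centre of its underside.
- spare: A spare freewheel of the same shape as the first, lying by itself on the left (+y) part of the mat, not in the row; to be left alone. Origin: centre of its underside.

How it is judged:
By the outcome, as a careful person would: the job done as asked, in the order asked, and still so for the second after the job is handed in, with the robot touching nothing.
It also fails if it takes over 32 s, if anything falls off the work surface, if the arm or the gripper's body presses on something with over 40 N, if the wrist force passes 120 N, or if a joint passes its speed limit or range.

ROBOT

A 6-joint arm with a two-finger parallel gripper is mounted at the origin on the work surface. World frame = base frame: x ahead of the robot, y to its left, z up, the work surface at z = 0. Lengths are in m, angles in rad, forces in N, time in s.
With the tool pointing down it reaches from about 0.15 to 0.775 m from the base axis. Payload 6.1 kg.
Tool frame: the origin (TCP) lies at the very end of the fingers, on their centre line; the grasp point (between the pads) lies 19 mm behind it; z points along the fingers, x is the direction in which the jaws open and shut, and the axes are right-handed (so a half turn about z gives the same grasp; the last joint's range is limited). The gripper opens to 85 mm and grips with 20 to 120 N. Pads are 22 mm wide; open, the fingers measure 114 mm over their backs; the gripper's body (76 mm by 85 mm) begins 54 mm behind the grasp point. The pads swing forward as they close: fully open they stand 13 mm farther back than shut.
Start: joints at [1.221, 0.126, -0.04, 1.405, 0, 1.571], TCP at [0.18, 0.493, 0.231] pointing down, gripper open.
Joint ranges: [-2.72, 2.72], [-0.95, 1.95], [-1.27, 1.35], [-1.78, 2.02], [-1.46, 1.47], [-3.14, 3.14]. Speed limits (rad/s): [2.39, 2.39, 3.01, 3.14, 3.14, 3.14].

INTERFACE

Orientations are given as a unit quaternion [x, y, z, w].
In Python, from cell import read_state, get_image, camera_model, hand_in gives the robot as it stands.
- The arm moves only by the shell command python3 -m handwheel 'ROWS' [FORCE]. ROWS is JSON, a list of rows, each a list of 7 numbers: the shift along the tool's x, y, z in m, then the turn, a rotation vector about the tool's x, y, z in rad, then the opening in per cent of the stroke, from 0 (shut) to 100 (fully open). In form: [[dx, dy, dz, wx, wy, wz, grip], ...]. A call has 1 to 5 rows; each row shifts and turns the commanded pose from where the row before left it, along the tool's axes as they then stand; what a row does not reach is not made up. A row lasts 1/8 s, in which the tool goes at most 62.5 mm and 10.7 degrees, less where a joint would pass 70% of its speed; a pose out of reach is approached as far as the arm can. A call is refused whole if a number of a shift passes 0.0625 or a number of a turn 0.188, either way. A call with a gripper value outside its range is refused whole. The fingers move at their own pace and stop on an object; FORCE is the grip in N (left out, the last holds). Time passes only in rows, so rows that do not move let the fingers close. It gives the time, the measured TCP pose, the force and the opening at its end, in the units of the state.
- read_state(): the state, without advancing time (a new reading comes with each control period).
- get_image(name): name is "scene" or "top" or "wrist"; returns (picture, depth): 480x640x3 uint8, blue, green, red; 480x640 float32, m along the optical axis (not along the pixel's ray), 0 where there is no reading.
- camera_model(name): a dict with "fx", "fy", "cx", "cy" (pixels), "origin" and "attitude" of the camera in the world. Camera axes: x right, y down, z forward; pixel columns grow to the right and rows downward; lengths in m; the calibration is good to about 2 mm. A picture is of the moment at which its call begins: read the wrist's pose just before it. camera_model takes no time and is no camera call; for the wrist camera it gives the pose at the moment of the call.
- hand_in(): hands the job in, once; it reports no verdict.
The state is a dict: "time_s": time; "joints": joint angles; "joint_vel": joint speeds; "tau": joint torques, N m; "eef_pos": TCP position; "tool_rot": TCP orientation; "ft_force": force on the tool from outside, world axes, zero at the start; "wrist_torque": the same for the moment, N m; "opening": finger opening in m.
Only numpy, scipy, OpenCV 4.12 (cv2) and the standard library are available. Lean on these libraries where they do the work, as an engineer would, in place of code of your own. Each camera call takes 0.05 s, during which the arm holds its last target.

## Working session

There is one attempt and no reset: what is moved stays moved. The work goes in short steps, Python scripts to look and compute and a shell command to move; the robot and the scene stay as the last step left them, time stands still between calls to the robot, and variables do not carry over. Pictures are saved under pics/ and viewed, and the job is handed in when it is done.

```bash
ls; mkdir -p pics
python3 - <<'E'
from cell import *
import cv2,numpy as np
s=read_state();print(s)
for n in("top","scene"):
    p,d=get_image(n);cv2.imwrite(f"pics/{n}0.png",p);np.save(f"pics/{n}0.npy",d);print(camera_model(n))
E
```

```text
pics
{'time_s': 0.0, 'joints': array([ 1.22097766e+00,  1.26354282e-01, -4.06173226e-02,  1.40540437e+00,
       -1.56604191e-05,  1.57081697e+00]), 'joint_vel': array([-0.0013361 , -0.00140892,  0.00013254, -0.00082561, -0.00139101,
        0.00072847]), 'tau': array([-1.21011348e-03, -4.35914326e+01,  3.52924597e+01,  1.73713337e-02,
       -5.09643613e-06, -2.02647789e-05]), 'eef_pos': array([0.17979354, 0.49281051, 0.2305377 ]), 'tool_rot': array([ 8.19373544e-01,  5.73259428e-01, -6.42663140e-04,  4.59203512e-04]), 'ft_force': array([ 0.4339327 ,  0.14957258, -0.23237063]), 'wrist_torque': array([-0.03369518,  0.0101949 , -0.03857354]), 'opening': 0.08533887939949465}
{'fx': 551.8426347768819, 'fy': 551.8426347768819, 'cx': 326.05592842527784, 'cy': 235.20133241293286, 'origin': array([0.5169097 , 0.08211965, 0.77648486]), 'attitude': array([ 0.70983358, -0.70377911,  0.01563826, -0.0242218 ])}
{'fx': 494.8211235125854, 'fy': 494.8211235125854, 'cx': 326.43215935279403, 'cy': 236.29841470527415, 'origin': array([ 0.84613763, -0.18679541,  0.5465845 ]), 'attitude': array([ 0.87388797,  0.35184775, -0.12516047, -0.31121991])}
```

View pics/top0.png

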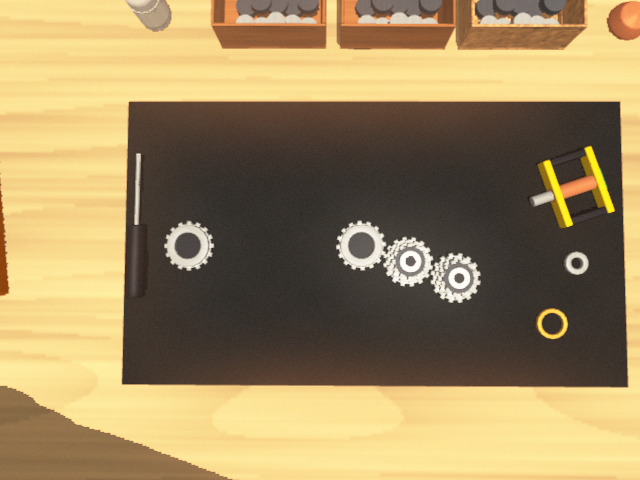

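View pics/scene0.png

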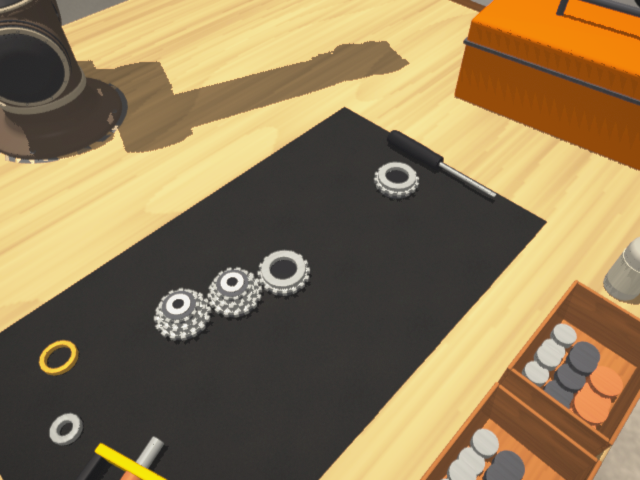

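The top view shows the freewheel at the +y end of the row at about (361,246), the stacks at (410,262) and (459,278), and the spare at (189,246). Next I'll measure their positions.

```bash
cat > h.py <<'E'
import numpy as np,cv2
from scipy.spatial.transform import Rotation as R
from cell import *
def back(name,u,v,z):
    m=camera_model(name);A=R.from_quat(m["attitude"])
    r=A.apply([(u-m["cx"])/m["fx"],(v-m["cy"])/m["fy"],1.]);o=m["origin"]
    return o+r*(z-o[2])/r[2]
def world(name,d):
    m=camera_model(name);v,u=np.indices(d.shape)
    P=np.stack([(u-m["cx"])/m["fx"]*d,(v-m["cy"])/m["fy"]*d,d],-1).reshape(-1,3)
    return (R.from_quat(m["attitude"]).apply(P)+m["origin"]).reshape(d.shape+(3,))
E
python3 - <<'E'
from h import *
p=cv2.imread("pics/top0.png");d=np.load("pics/top0.npy");W=world("top",d)
for nm,(u,v) in dict(fw=(361,246),mid=(410,262),far=(459,278),spare=(189,246)).items():
    w=W[v-30:v+30,u-30:u+30].reshape(-1,3)
    print(nm,"ctr z",W[v,u],"maxz",np.percentile(w[:,2],[5,50,97]))
# top ring centres from bright annulus: crop
c=cv2.resize(p[205:320,320:500],None,fx=4,fy=4,interpolation=cv2.INTER_CUBIC);cv2.imwrite("pics/crop0.png",c)
E
```

```text
fw ctr z [0.5452181  0.0433596  0.01784164] maxz [0.00079159 0.01452492 0.0259669 ]
mid ctr z [ 0.52365367 -0.02098332  0.03855879] maxz [0.00094785 0.01581242 0.03928262]
far ctr z [ 0.50298187 -0.08593448  0.03899833] maxz [0.00070951 0.0141662  0.03939964]
spare ctr z [0.54315462 0.28005126 0.01947742] maxz [0.00103262 0.00513277 0.02607743]
```

View pics/crop0.png

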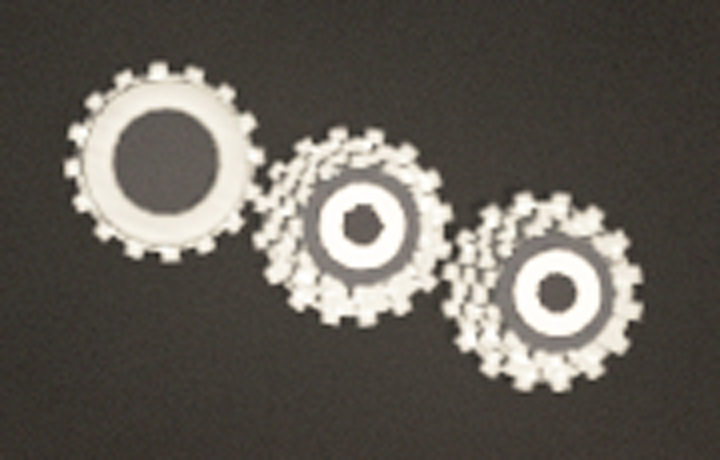

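Run:
```python
from h import *
f=back("top",361.2,245,.025);a=back("top",410.5,261.2,.039);b=back("top",459,278,.039);s=back("top",188.5,245.5,.025)
print(f,a,b,s,np.linalg.norm(f-a),np.linalg.norm((a-b)[:2]),np.linalg.norm((f-a)[:2]))
r=(f-b)[:2];r/=np.linalg.norm(r);print("row",r,np.degrees(np.arctan2(r[0],r[1])))
st=read_state();T=R.from_quat(st["tool_rot"]);print(T.as_matrix())
push=np.array([r[1],-r[0]]);print("push",push)
tgt=np.array([*(f[:2]-push*75),.231]);
print("start pt",tgt,"in tool axes",T.inv().apply(tgt-st["eef_pos"]))
print("yaw err", np.degrees(np.arctan2(r[0],r[1])-np.arctan2(*T.as_matrix()[:2,0])))
```

```text
[0.54631559 0.04346046 0.025     ] [ 0.52472043 -0.02158646  0.039     ] [ 0.5029819 -0.0859341  0.039    ] [0.54364091 0.27930836 0.025     ] 0.0699532178552406 0.06792041296985814 0.06853796530611886
row [0.31756087 0.94823789] 18.51548070142642
[[ 3.42712524e-01  9.39440190e-01 -5.05264107e-04]
 [ 9.39439140e-01 -3.42712896e-01 -1.40452749e-03]
 [-1.49263010e-03  6.68428386e-06 -9.99998886e-01]]
push [ 0.94823789 -0.31756087]
start pt [-70.57152603  23.86052583   0.231     ] in tool axes [-2.29486855e+00 -7.44750337e+01  2.50243367e-03]
yaw err -1.5267647040751984
```

```bash
python3 -m handwheel '[[-0.033,0.0475,0,0,0,-0.027,28],[-0.033,0.0475,0,0,0,0,28],[-0.033,0.0475,0,0,0,0,28],[-0.033,0.0475,0,0,0,0,28],[-0.033,0.0475,0,0,0,0,28]]' 20
python3 -m handwheel '[[-0.033,0.0475,0,0,0,0,28],[-0.033,0.0475,0,0,0,0,28],[-0.033,0.0475,0,0,0,0,28],[-0.033,0.0475,0,0,0,0,28],[0,0,0,0,0,0,28]]'
cat > st.py <<'E'
from h import *
s=read_state();T=R.from_quat(s["tool_rot"])
f=np.array([.5463,.0435]);r=np.array([.3176,.9482]);p=np.array([r[1],-r[0]])
e=s["eef_pos"][:2]-f
print("t",s["time_s"],"tcp",s["eef_pos"],"F",s["ft_force"],"open",s["opening"])
print("rel freewheel start: row %.4f push %.4f"%(e@r,e@p),"row,push in tool axes",T.inv().apply([*r,0]),T.inv().apply([*p,0]), "down",T.inv().apply([0,0,-1]))
E
python3 st.py
```

```text
time_s: 0.72
eef_pos: [0.3522, 0.2588, 0.2311]
tool_rot: [0.811, 0.584, -0.0, 0.0]
ft_force: [1.6, 0.6, 0.4]
opening: 0.0242
time_s: 1.35
eef_pos: [0.4913, 0.072, 0.2303]
tool_rot: [0.813, 0.582, -0.001, -0.0]
ft_force: [-0.4, 0.6, 0.7]
opening: 0.024
t 1.35 tcp [0.49130499 0.07198811 0.23029995] F [-0.38299061  0.60172015  0.67874106] open 0.024023082687057613
rel freewheel start: row 0.0095 push -0.0612 row,push in tool axes [ 0.99996244 -0.00519905 -0.0010428 ] [ 5.19804072e-03  9.99962516e-01 -9.72864708e-04] down [1.04786741e-03 9.67453125e-04 9.99998983e-01]
```

```bash
python3 -m handwheel '[[-0.0095,-0.0125,0.03,0,0,0,28],[0,0,0.05,0,0,0,28],[0,0,0.05,0,0,0,28],[0,0,0.04,0,0,0,28],[0,0,0,0,0,0,28]]'; python3 st.py
python3 - <<'E'
from h import *
p,d=get_image("wrist");cv2.imwrite("pics/w1.png",p);np.save("pics/w1.npy",d)
p,d=get_image("scene");cv2.imwrite("pics/s1.png",p)
E
```

```text
time_s: 1.98
eef_pos: [0.4718, 0.0702, 0.0586]
tool_rot: [0.811, 0.585, -0.003, -0.002]
ft_force: [-0.5, 0.0, 0.5]
opening: 0.0239
t 1.975 tcp [0.47178278 0.07024486 0.05858094] F [-0.46071949  0.01352618  0.50475949] open 0.023906105032333994
rel freewheel start: row 0.0017 push -0.0792 row,push in tool axes [ 0.99997125  0.00149726 -0.00287522] [-0.00151474  0.99995683 -0.00608598] down [0.00286612 0.00609045 0.99997735]
```

View pics/w1.png

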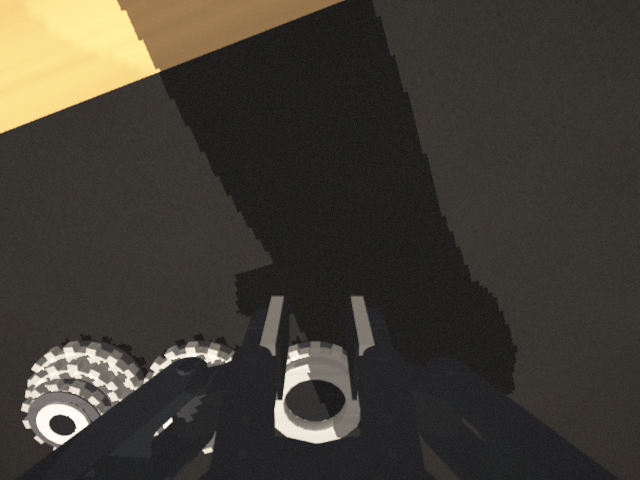

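View pics/s1.png

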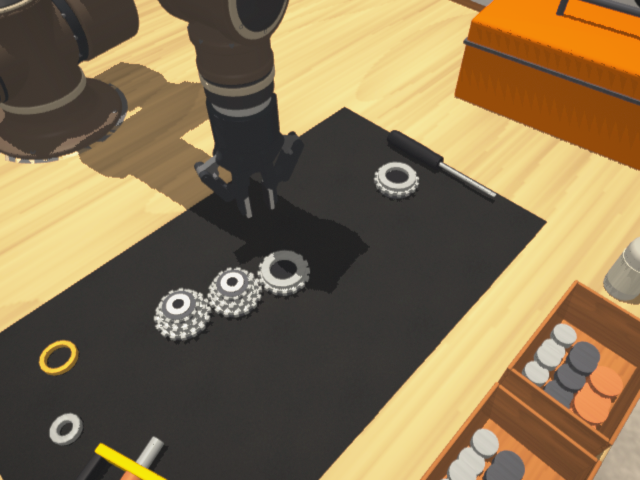

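Run:
```python
from h import *
d=np.load("pics/w1.npy");W=world("wrist",d)  # arm has not moved
s=read_state();L=R.from_quat(s["tool_rot"]).inv().apply(W.reshape(-1,3)-s["eef_pos"])
ok=(d.ravel()>0)
for z0 in range(-100,6,6):
    k=ok&(L[:,2]*1e3>=z0)&(L[:,2]*1e3<z0+6)&(abs(L[:,0])<.09)&(abs(L[:,1])<.04)
    if k.sum()>3: q=L[k]*1e3; print(z0,k.sum(),"x",np.percentile(q[:,0],[0,25,75,100]).round(),"min|x|",abs(q[:,0]).min().round(),"y",q[:,1].min().round(),q[:,1].max().round())
```

```text
-94 378 x [-20. -14.  15.  21.] min|x| 8.0 y -20.0 -17.0
-88 5630 x [-61. -17.  18.  63.] min|x| 0.0 y -20.0 -10.0
-82 9285 x [-60. -21.  22.  61.] min|x| 0.0 y -19.0 -2.0
-76 7939 x [-57. -42.  42.  58.] min|x| 0.0 y -20.0 5.0
-70 5196 x [-55. -40.  41.  55.] min|x| 10.0 y -19.0 12.0
-64 4303 x [-51. -39.  40.  53.] min|x| 11.0 y -17.0 12.0
-58 8113 x [-49. -34.  35.  49.] min|x| 12.0 y -15.0 12.0
-52 2944 x [-45. -28.  29.  47.] min|x| 12.0 y -15.0 12.0
-46 1619 x [-42. -21.  22.  42.] min|x| 13.0 y -15.0 7.0
-40 1257 x [-30. -13.  14.  29.] min|x| 11.0 y -13.0 11.0
-34 811 x [-25. -15.  16.  26.] min|x| 11.0 y -13.0 10.0
-28 814 x [-25. -16.  17.  26.] min|x| 11.0 y -13.0 11.0
-22 731 x [-25. -16.  17.  26.] min|x| 11.0 y -13.0 10.0
-16 669 x [-25. -16.  17.  26.] min|x| 11.0 y -13.0 10.0
-10 505 x [-24. -15.  16.  25.] min|x| 11.0 y -12.0 11.0
-4 122 x [-18. -12.  12.  19.] min|x| 11.0 y -12.0 8.0
```

```bash
python3 -m handwheel '[[-0.001,0.004,0.025,0,0,0,28],[0,0,0.0235,0,0,0,28],[0,0,0,0,0,0,28]]'; python3 st.py
```

```text
time_s: 2.45
eef_pos: [0.4786, 0.068, 0.0135]
tool_rot: [0.811, 0.584, -0.0, -0.0]
ft_force: [0.9, -0.2, 0.4]
opening: 0.0239
t 2.45 tcp [0.47859541 0.06796138 0.01352043] F [ 0.86037318 -0.16797081  0.42996626] open 0.023913760277170966
rel freewheel start: row 0.0017 push -0.0720 row,push in tool axes [9.99976275e-01 6.69887398e-04 1.30649990e-05] [-6.69886723e-04  9.99976274e-01 -5.16107851e-05] down [-1.30998782e-05  5.16032340e-05  9.99999999e-01]
```

```bash
python3 -m handwheel '[[0,0,0.004,0,0,0,28],[0,0.008,0,0,0,0,28],[0,0.008,0,0,0,0,28],[0,0.006,0,0,0,0,28],[0,0,0,0,0,0,28]]'; python3 st.py
python3 - <<'E'
from h import *
p,d=get_image("top");cv2.imwrite("pics/t2.png",cv2.resize(p[190:330,300:500],None,fx=4,fy=4))
E
```

```text
time_s: 3.08
eef_pos: [0.5, 0.0605, 0.0088]
tool_rot: [0.812, 0.584, 0.0, 0.0]
ft_force: [-0.4, 1.0, 0.1]
opening: 0.0239
t 3.075 tcp [0.49995536 0.06054247 0.00884847] F [-0.36709626  0.97245957  0.0613487 ] open 0.023898192882995835
rel freewheel start: row 0.0014 push -0.0494 row,push in tool axes [ 9.99976492e-01 -9.15370201e-05  7.98395759e-05] [9.15238098e-05 9.99976482e-01 1.65445220e-04] down [-7.98565958e-05 -1.65441799e-04  9.99999983e-01]
```

View pics/t2.png

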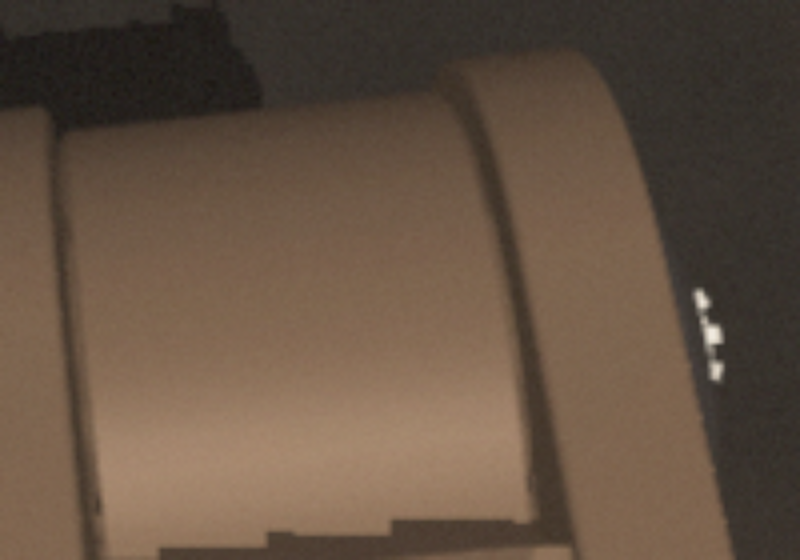

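```bash
python3 -m handwheel '[[0,0.005,0,0,0,0,28],[0.001,0.004,0,0,0,0,28],[0.001,0.004,0,0,0,0,28],[0.001,0.004,0,0,0,0,28],[0,0,0,0,0,0,28]]'; python3 st.py
python3 - <<'E'
from h import *
p,d=get_image("scene");cv2.imwrite("pics/s2.png",cv2.resize(p[170:370,130:400],None,fx=2.9,fy=2.9))
E
```

```text
time_s: 3.75
eef_pos: [0.5168, 0.0582, 0.0087]
tool_rot: [0.812, 0.584, 0.0, 0.0]
ft_force: [-1.5, -0.4, 0.3]
opening: 0.0242
t 3.75 tcp [0.51680897 0.05820155 0.00871545] F [-1.4873953  -0.38316352  0.31726193] open 0.024182444684494514
rel freewheel start: row 0.0046 push -0.0326 row,push in tool axes [9.99976446e-01 3.27215412e-04 8.11844525e-06] [-3.27217495e-04  9.99976413e-01  2.57856868e-04] down [-8.03425663e-06 -2.57865571e-04  9.99999967e-01]
```

View pics/s2.png

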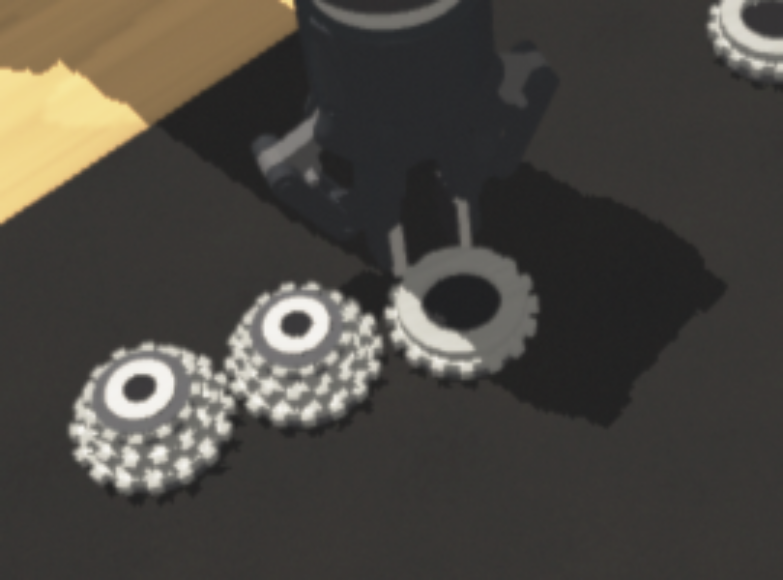

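```bash
python3 -m handwheel '[[0.0005,0.006,0,0,0,0,28],[0.0005,0.006,0,0,0,0,28],[0,0.006,0,0,0,0,28],[0,0.006,0,0,0,0,28],[0,0,0,0,0,0,28]]'; python3 st.py;  python3 -m handwheel '[[0,0.006,0,0,0,0,28],[0,0.006,0,0,0,0,28],[0,0.006,0,0,0,0,28],[0,0.004,0,0,0,0,28],[0,0,0,0,0,0,28]]'; python3 st.py;python3 - <<'E'
from h import *
p,d=get_image("scene");cv2.imwrite("pics/s3.png",cv2.resize(p[170:370,130:400],None,fx=2.9,fy=2.9))
print(back("scene",232,282,.039))
E
```

```text
time_s: 4.42
eef_pos: [0.5404, 0.0513, 0.0089]
tool_rot: [0.812, 0.584, 0.0, 0.0]
ft_force: [0.1, -0.5, -0.4]
opening: 0.0237
t 4.425 tcp [0.54041913 0.05131045 0.00886393] F [ 0.08417926 -0.51238034 -0.35009229] open 0.023650294371364556
rel freewheel start: row 0.0055 push -0.0081 row,push in tool axes [9.99976492e-01 9.42589324e-06 1.24052015e-04] [-9.54868833e-06  9.99976010e-01  9.89881104e-04] down [-1.24045538e-04 -9.89905544e-04  9.99999502e-01]
time_s: 5.05
eef_pos: [0.561, 0.0444, 0.0088]
tool_rot: [0.812, 0.584, 0.0, 0.0]
ft_force: [-0.3, 0.6, 0.8]
opening: 0.0235
t 5.05 tcp [0.56096755 0.04437116 0.00883308] F [-0.34189018  0.6380028   0.7718586 ] open 0.023511535234135437
rel freewheel start: row 0.0055 push 0.0136 row,push in tool axes [ 9.99976490e-01  1.37086510e-04 -7.81794628e-06] [-1.37080711e-04  9.99976219e-01  7.37039863e-04] down [ 7.91917078e-06 -7.37056105e-04  9.99999728e-01]
[ 0.52590893 -0.02110258  0.039     ]
```

View pics/s3.png

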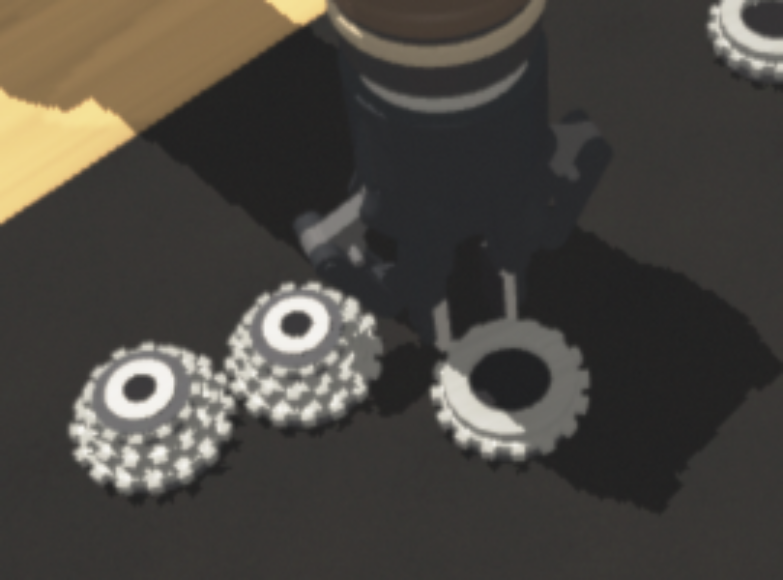

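Run:
```python
from h import *
f=back("scene",305.9,300.8,.025);a=back("scene",130+296/2.9,170+324/2.9,.039);b=back("scene",130+140/2.9,170+387/2.9,.039)
print(f,a,b,[np.linalg.norm((f-x)[:2])-.068 for x in(a,b)])
```

```text
[0.60420716 0.02874407 0.025     ] [ 0.52565227 -0.02078386  0.039     ] [ 0.50367241 -0.08501884  0.039     ] [np.float64(0.024864889894230496), np.float64(0.08381975389760116)]
```

```bash
python3 -m handwheel '[[0,0.0045,0,0,0,0,28],[0,0.0045,0,0,0,0,28],[0,0,0,0,0,0,28]]'; python3 st.py;  python3 -m handwheel '[[0,-0.01,0,0,0,0,28],[0,-0.03,0,0,0,0,28],[0,-0.03,-0.01,0,0,0,28],[0,-0.03,-0.05,0,0,0,28],[0,-0.03,-0.06,0,0,0,28]]'; python3 -m handwheel '[[0.03,-0.05,0,0,0,0,28],[0.03,-0.05,0,0,0,0,28],[0.03,-0.05,0,0,0,0,28],[0.03,-0.05,0,0,0,0,28],[0,0,0,0,0,0,28]]'
python3 - <<'E'
from h import *
p,d=get_image("scene");cv2.imwrite("pics/s4.png",p)
p,d=get_image("top");cv2.imwrite("pics/t4.png",p);np.save("pics/t4.npy",d)
E
```

```text
time_s: 5.48
eef_pos: [0.5694, 0.0416, 0.0088]
tool_rot: [0.812, 0.584, 0.0, 0.0]
ft_force: [-1.2, 0.4, 0.4]
opening: 0.0241
t 5.475 tcp [0.56944565 0.04156385 0.00883359] F [-1.17223633  0.43617576  0.38644243] open 0.02410943802239863
rel freewheel start: row 0.0055 push 0.0226 row,push in tool axes [9.99976478e-01 2.02292603e-04 4.21790720e-05] [-2.02318574e-04  9.99976289e-01  6.16636359e-04] down [-4.20553075e-05 -6.16659372e-04  9.99999809e-01]
time_s: 6.1
eef_pos: [0.4455, 0.0824, 0.1253]
tool_rot: [0.812, 0.584, -0.001, -0.0]
ft_force: [1.3, 0.7, -0.4]
opening: 0.0239
time_s: 6.72
eef_pos: [0.2932, 0.2619, 0.1249]
tool_rot: [0.809, 0.587, 0.001, -0.0]
ft_force: [-0.1, -0.2, -1.2]
opening: 0.0237
```

View pics/t4.png

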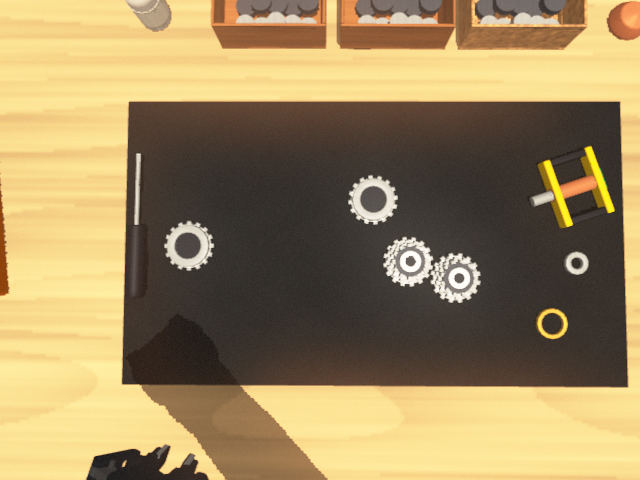

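View pics/s4.png

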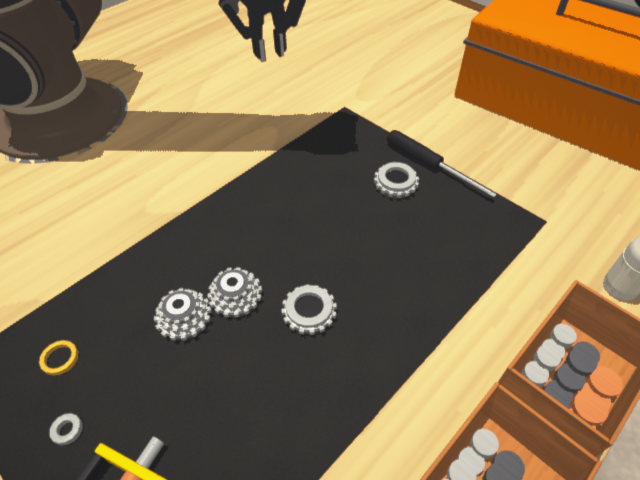

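Run:
```python
from h import *
p0=cv2.imread("pics/top0.png").astype(int);p=cv2.imread("pics/t4.png");d=np.load("pics/t4.npy");W=world("top",d)
for n,(y,x) in dict(stacks=(slice(235,305),slice(387,485)),spare=(slice(218,274),slice(160,218))).items(): print(n,abs(p0[y,x]-p[y,x]).mean(),abs(p0[y,x]-p[y,x]).max(), [cv2.phaseCorrelate(p0[y,x].mean(2),p[y,x].astype(float).mean(2))])
# freewheel: bright blob outer circle
g=cv2.cvtColor(p[165:236,335:412],cv2.COLOR_BGR2GRAY);m=(g>110).astype(np.uint8)
n,l,s,c=cv2.connectedComponentsWithStats(m);i=1+s[1:,4].argmax();ys,xs=np.where(l==i);(cx,cy),r=cv2.minEnclosingCircle(np.c_[xs,ys].astype(np.float32));u,v=cx+335,cy+165
print("fw px",u,v,r,"at teeth z",back("top",u,v,.017))
k=W[170:232,340:410].reshape(-1,3);t=k[k[:,2]>.022];print("top face z",t[:,2].mean(),t[:,2].std(),"centre",(t[:,:2].max(0)+t[:,:2].min(0))/2)
f=back("top",u,v,.017);a=back("top",410.5,261.2,.039);b=back("top",459,278,.039)
print("gaps",[np.linalg.norm((f-q)[:2])-.068 for q in(a,b)])
cv2.imwrite("pics/c4.png",cv2.resize(p[165:310,330:500],None,fx=4,fy=4,interpolation=cv2.INTER_CUBIC))
```

```text
stacks 1.8056851311953352 14 [((0.009604722157916967, -0.017627017600581496), 0.9941670238626295)]
spare 2.0379720853858787 11 [((-0.043299974226911786, 0.04894596306411003), 0.9584655801002461)]
fw px 372.5 199.5 24.990097045898438 at teeth z [0.60968836 0.02777529 0.017     ]
top face z 0.039763076953206154 0.10634350071139574 centre [0.57707215 0.040384  ]
gaps [np.float64(0.030265608247655007), np.float64(0.08793617910340074)]
```

View pics/c4.png

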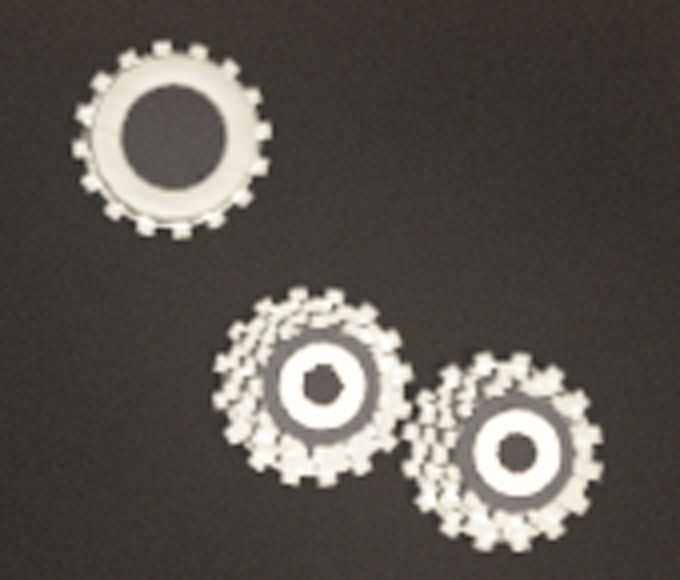

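The gap measures 30 mm, and the stacks and spare show no pixel shift. The freewheel lies flat and the arm is clear, so I'm handing in.

```bash
python3 -c "from cell import *;print(hand_in())"
```

```text
the job is handed in; nothing more can be done
None
```

The freewheel, which was the left (+y) end of the row, now stands clear of both stacks, and the job is handed in at about 7 s. I cradled it between the two partly closed fingertips, low on the mat. I slid it about 65 mm out of the row toward +x, easing it about 5 mm away from the neighbouring stack on the way. Then I backed off and raised the arm clear.

**Last checks:**
- **Clearance:** the top camera gives about 30 mm of mat to the nearer stack and 88 mm to the farther one. I measured this over the tooth tips, and it is good to about 2 mm.
- **Things left alone:** neither the stacks nor the spare shifted in the top picture (under 0.05 pixel before against after).
- **Forces:** wrist force readings at the end of each move stayed under about 2 N.
- **Flatness:** the freewheel looks flat in both the top and scene pictures. My depth check of its height failed: bad readings spoiled the average (0.040 m, with a scatter of 0.106 m), so flatness rests on the pictures alone.

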